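# Rack the foot-care wands heavy end down

### The arm

A 7-joint arm with a two-finger parallel gripper is mounted at the origin on the work surface. World frame = base frame: x ahead of the robot, y to its left, z up, the work surface at z = 0. Lengths are in m, angles in rad, forces in N, time in s.
With the tool pointing down it reaches from about 0.4 to 0.875 m from the base axis. Payload 19.3 kg.
Tool frame: the origin (TCP) lies between the finger pads; the fingertips stand 19 mm ahead of it and the grasp point (between the pads) is the TCP; z points along the fingers, y is the direction in which the jaws open and shut (so a half turn about z gives the same grasp; the last joint's range is limited). The gripper opens to 85 mm and grips with 20 to 120 N. Pads are 22 mm wide; open, the fingers measure 114 mm over their backs; the gripper's body (76 mm by 85 mm) begins 54 mm behind the grasp point. The pads swing forward as they close: fully open they stand 13 mm farther back than shut.
Start: joints at [1.059, 0.521, -0.036, 1.599, 0.021, 1.021, -0.113], TCP at [0.267, -0.565, 0.25] pointing down, gripper open.
Joint ranges: [-2.91, 2.91], [-0.3, 2.13], [-1.5, 1.42], [0.17, 2.43], [-1.26, 4.41], [0.16, 1.93], [-2.52, 2.52]. Speed limits (rad/s): [1.89, 1.89, 2.39, 2.39, 3.01, 3.01, 3.01].

### API

Orientations are given as [roll, pitch, yaw] about the fixed x, y, z axes, in that order (R = Rz(yaw) Ry(pitch) Rx(roll)).
In Python, from workcell import status, imaging, bot gives the robot as it stands.
- The arm moves only by the shell command python3 -m handwheel 'ROWS' [FORCE]. ROWS is JSON, a list of rows, each an object with "offset": the shift along the tool's x, y, z in mm, a list of three; "rot": the turn, a rotation vector about the tool's x, y, z in degrees, a list of three; "claw": the opening, from -1 (shut) to 1 (fully open). A call has 1 to 12 rows; each row shifts and turns the commanded pose from where the row before left it, along the tool's axes as they then stand; what a row does not reach is not made up. A row lasts 1/10 s, in which the tool goes at most 50 mm and 8.59 degrees, less where a joint would pass 70% of its speed; a pose out of reach is approached as far as the arm can. A call is refused whole if a number of a shift passes 50 or a number of a turn 8.59, either way. A call with a gripper value outside its range is refused whole. The fingers move at their own pace and stop on an object; FORCE is the grip in N (left out, the last holds). Time passes only in rows, so rows that do not move let the fingers close. It gives the time, the measured TCP pose, the force and the opening at its end, in the units of the state.
- status.observe(): the state, without advancing time (a new reading comes with each control period).
- imaging.grab_frame(name): name is "side" or "top"; returns a dict with "color" (384x512x3 uint8, red, green, blue), "range_z" (384x512 float32, m along the optical axis (not along the pixel's ray), 0 where there is no reading), "fx", "fy", "cx", "cy" (pixels), "camera_from_world" (4x4, takes a point from world to camera coordinates). Camera axes: x right, y down, z forward; pixel columns grow to the right and rows downward; lengths in m; the calibration is good to about 2 mm. A picture is of the moment at which its call begins.
- bot.job_done(): hands the job in, once; it reports no verdict.
Trained networks look in the newest picture that a camera, given by its name, has taken for a name from the list of things; names that differ only in an ending like _2 or _b are one class to them, and where a whole thing is asked for, a point or a joint stands for the part that bears it (a point fixed in the world has none). Each returns a list of dicts, best first, with "conf" (0 to 1); they miss things now and then, are a little off and sometimes report something else, mostly with a low value. They report only what shows in the picture. A call takes as long as a camera call.
- imaging.regions_of(thing, camera): "region" (384x512 bool, what is visible of it) and "box" ([centre column, centre row, width, height] in pixels, round what is visible of it).
- imaging.mark_of(thing, camera): "uv" ([column, row] in pixels: a listed point, or the origin of a listed thing).
The state is a dict: "clock": time; "qpos": joint angles; "qd": joint speeds; "joint_efforts": joint torques, N m; "position": TCP position; "tool_rot": TCP orientation; "force": force on the tool from outside, world axes, zero at the start; "moment": the same for the moment, N m; "grip_width": finger opening in m.
Only numpy, scipy, OpenCV 4.12 (cv2) and the standard library are available. Lean on these libraries where they do the work, as an engineer would, in place of code of your own. Each camera call takes 0.05 s, during which the arm holds its last target.

### The job

Put the two white wands away in the sloping steel rack, one in each slot, each lying flat along its slot with its heavy end at the low end. The ends look alike: only by lifting a wand at its middle can you tell which end is heavier. Leave both at rest in the rack.

Things in the scene. Friction and masses are not known exactly. Their poses are not given: they have to be found in the camera images.
- wand_a: One of two look-alike wands lying on the ledge: white bar with identical grey end caps, 160 x 30 x 34 mm (long, wide, high), about 0.32 kg. Origin: centre of its underside; x along its length, z up. A motor and battery inside one end put its centre of mass 40 mm from mid-length towards that end; this cannot be seen, and either sign of x may be the heavy one.
- wand_b: The other wand: outside, size, origin and axes as wand_a; its heavy end may be the other sign of x. Held level by its middle a wand loads the wrist with 0.10 to 0.17 N m, the heavy end pulling down; 30 to 40 N of grip holds it level, a weak grip may let the heavy end sag.
- slot_1: A slot of the fixed steel rack. Origin: the point on its sloping floor where the centre of a stored wand's underside belongs, 58 mm above the ledge. Axes: x along the slope UPHILL (25 degrees above level), z square to the floor, upward. Slot_2 is parallel, 100 mm towards -y. The slot's own body is its low saddle, which carries most of the load if the heavy end is low.
- slot_2: The rack's other slot, origin and axes as slot_1. Each slot's floor is two saddles 20 mm long, centred 58 mm up and down the slope from the origin, open between them (room for fingers beside the wand's middle). Guides 12 mm high, 50 mm apart, on each saddle; a lip 30 mm high stops the low end 90 mm down the slope.

How it is judged:
At the end, for the whole second after the job is handed in: One wand in each slot, either way about: centre of its underside within 25 mm of the slot's origin, along the slot and flat on its floor within 10 degrees, heavy end low (the low saddle bears over 1.35 N; heavy end high it would bear under 1 N), at rest ((((distance between wand_a and slot_1 below 0.025 m and angle between the x axis of wand_a and the x axis of slot_1, either way round below 0.18 rad and angle between the z axis of wand_a and the z axis of slot_1, either way round below 0.18 rad and contact force between wand_a and slot_1 above 1.35 N and linear speed of wand_a below 0.02 m/s) and (distance between wand_b and slot_2 below 0.025 m and angle between the x axis of wand_b and the x axis of slot_2, either way round below 0.18 rad and angle between the z axis of wand_b and the z axis of slot_2, either way round below 0.18 rad and contact force between wand_b and slot_2 above 1.35 N and linear speed of wand_b below 0.02 m/s)) or ((distance between wand_a and slot_2 below 0.025 m and angle between the x axis of wand_a and the x axis of slot_2, either way round below 0.18 rad and angle between the z axis of wand_a and the z axis of slot_2, either way round below 0.18 rad and contact force between wand_a and slot_2 above 1.35 N and linear speed of wand_a below 0.02 m/s) and (distance between wand_b and slot_1 below 0.025 m and angle between the x axis of wand_b and the x axis of slot_1, either way round below 0.18 rad and angle between the z axis of wand_b and the z axis of slot_1, either way round below 0.18 rad and contact force between wand_b and slot_1 above 1.35 N and linear speed of wand_b below 0.02 m/s)))); the robot touches nothing.
It also fails if it takes over 72 s, if anything falls off the work surface, if the arm or the gripper's body presses on something with over 40 N, if the wrist force passes 120 N, or if a joint passes its speed limit or range.

## Working session

There is one attempt and no reset: what is moved stays moved. The work goes in short steps, Python scripts to look and compute and a shell command to move; the robot and the scene stay as the last step left them, time stands still between calls to the robot, and variables do not carry over. Pictures are saved under pics/ and viewed, and the job is handed in when it is done.

```bash
ls; mkdir -p pics; cat > h.py <<'E'
import numpy as np, cv2
from workcell import status, imaging, bot
from scipy.spatial.transform import Rotation as R
def pts(f):
    z=f["range_z"]; v,u=np.mgrid[:384,:512]
    c=np.stack([(u-f["cx"])/f["fx"]*z,(v-f["cy"])/f["fy"]*z,z,np.ones_like(z)],-1)
    w=c@np.linalg.inv(f["camera_from_world"]).T
    w=w[...,:3]; w[z==0]=np.nan
    return w
def save(f,n): cv2.imwrite("pics/"+n+".png",cv2.cvtColor(f["color"],cv2.COLOR_RGB2BGR))
E
python3 - <<'E'
from h import *
s=status.observe()
for k in s: print(k,np.round(s[k],3))
for c in ("top","side"):
    f=imaging.grab_frame(c); save(f,c+"0"); P=pts(f)
    np.savez("pics/%s0.npz"%c,P=P,**f)
    for t in ("wand_a","slot_1"):
        for r in imaging.regions_of(t,c):
            m=r["region"]; p=P[m]; p=p[~np.isnan(p[:,0])]
            print(c,t,round(r["conf"],2),np.round(r["box"]), np.round(np.median(p,0),3) if len(p) else "", np.round(cv2.minAreaRect((p[:,:2]*1000).astype(np.float32)),1).__str__() if 0 else [np.round(x,1) for x in cv2.minAreaRect((p[:,:2]*1000).astype(np.float32))] if len(p) else '')
        for r in imaging.mark_of(t,c):
            u,v=np.round(r["uv"]).astype(int); print("  mark",round(r["conf"],2),u,v,np.round(P[v,u],3))
E
```

```text
pics
clock 0.0
qpos [ 1.059  0.522 -0.036  1.6    0.021  1.021 -0.113]
qd [-0.     0.001 -0.001  0.001  0.001  0.     0.002]
joint_efforts [ 0.0000e+00 -9.2713e+01  1.9800e+00 -3.6994e+01  1.8000e-02  8.0000e-03
 -0.0000e+00]
position [ 0.267 -0.565  0.25 ]
tool_rot [-3.141  0.     0.442]
force [-0.834  0.348  0.009]
moment [-0.009  0.036 -0.019]
grip_width 0.085
top wand_a 0.77 [230. 196.  41.  67.] [0.558 0.064 0.033] [array([561.2,  65.3]), array([160.3,  30.2]), np.float64(25.4)]
top wand_a 0.7 [137. 201.  45.  70.] [0.559 0.273 0.033] [array([558.7, 279.9]), array([164.1,  40.3]), np.float64(26.4)]
top wand_a 0.2 [359. 160.  29.  19.] [ 0.63  -0.216  0.035] [array([ 634.2, -220.1]), array([63.7, 28.4]), np.float64(77.8)]
  mark 0.78 138 194 [0.57  0.269 0.033]
  mark 0.75 227 198 [0.556 0.072 0.036]
top slot_1 0.58 [405. 167.  31.  12.] [ 0.61  -0.318  0.035] [array([ 615.7, -319.3]), array([66.8, 30.7]), np.float64(78.6)]
side wand_a 0.85 [233. 220.  81.  35.] [0.558 0.073 0.031] [array([565.4,  56.7]), array([165.1,  58.2]), np.float64(25.1)]
side wand_a 0.81 [199. 316.  88.  37.] [0.558 0.284 0.032] [array([559.5, 274.6]), array([157.7,  47.6]), np.float64(22.5)]
  mark 0.87 201 322 [0.551 0.291 0.008]
  mark 0.86 233 224 [0.555 0.08  0.026]
side slot_1 0.62 [259.  92.  18.  15.] [ 0.609 -0.321  0.035] [array([ 613.9, -340.3]), array([115.9,  38.4]), np.float64(87.6)]
side slot_1 0.52 [238. 118.  20.  21.] [ 0.629 -0.216  0.035] [array([ 630.3, -216.9]), array([65.8, 22.6]), np.float64(79.1)]
  mark 0.61 257 117 [ 0.601 -0.271  0.001]
```

```bash
python3 - <<'E'
import cv2,numpy as np
for c in("top","side"):
    i=cv2.imread(f"pics/{c}0.png"); cv2.imwrite(f"pics/{c}0b.png",cv2.resize(i,(768,576)))
E
```

```text
(no output)
```

View pics/top0.png

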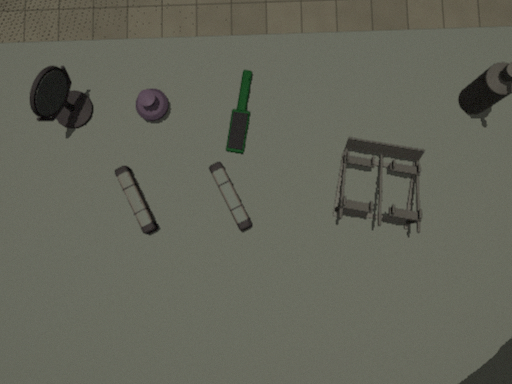

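View pics/side0.png

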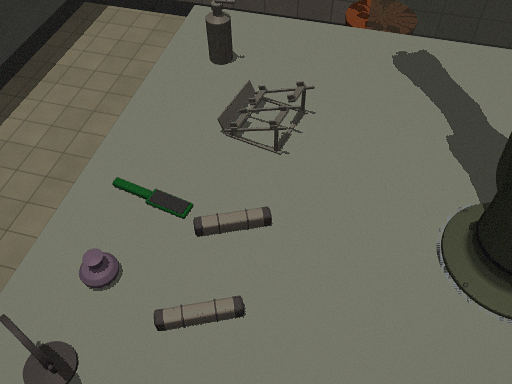

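The top view shows the wands at about (135,200) and (231,196). The rack is at about (340–420, 140–230), with its lip at the top of the picture (far from the robot), so uphill is towards the robot. Next I'll fit the rack.

```bash
python3 - <<'E'
import cv2,numpy as np
np.set_printoptions(suppress=True,linewidth=200)
d=np.load("pics/top0.npz"); P=d["P"]; c=d["color"]
print(np.linalg.inv(d["camera_from_world"]).round(3), d["fx"])
# heights map
Z=(P[130:240:3,330:430:3,2]*1000)
print("\n".join(" ".join("%3d"%(x if x==x else -9) for x in r) for r in Z))
crop=c[125:240,325:435]; cv2.imwrite("pics/rk.png",cv2.resize(cv2.convertScaleAbs(crop[...,::-1],alpha=2),None,fx=5,fy=5,interpolation=cv2.INTER_CUBIC))
s=np.load("pics/side0.npz")["color"]; cv2.imwrite("pics/rks.png",cv2.resize(cv2.convertScaleAbs(s[70:165,205:325][...,::-1],alpha=2),None,fx=6,fy=6,interpolation=cv2.INTER_CUBIC))
E
```

```text
[[-0.022 -0.994  0.111  0.442]
 [-0.999  0.024  0.022 -0.017]
 [-0.025 -0.111 -0.994  0.978]
 [ 0.     0.     0.     1.   ]] 435.1074449909217
  0   1   0   2   0   0   0   1   0  -1   0   3  -1   1   0   2  -1   0   0   0   2   0   1   0   1   0   1  -2   1   1   0  -1   3   0
 -3   0  -3   0   0   0   1   0   0  -2   0   1   0   0  -2   0   0  -9   4  -4   0   0  -1   0   0   3  -2   0   1   0   0   0   0  -2
  0   0   2   1   0  -3  -3   0  -1   0   1   0   0   1  -1   0  -5   0  -1   0   1  -1  -1  -1  -1  -1   0   2   0   0   0   0   0   0
  1   0   3   0   0   0  -1  46  46  48  48  -3   1   0   1   0   2  -1   0   2   2   0   2   2  -2   0  -1   0   0  -4   1   0   0   0
  0  -1   1   1  -1   1  38  38  40  45  40  42  44  45  45  44  47  -1  -1   0   0   0  -9  -1  -1   0  -1   1   0   0   2   1   1   1
  2  -3  -1  -2   0   1  28  29  29  30  34  35  38  37  38  38  41  44  44  45  47  47  46   0   0   0   1   1  -1   0   2  -1   1   0
 -2  -1   0  -1   0  11  20  18  20  23  26  23  24  27  31  30  32  36  36  36  40  40  41  44  43  47  46  47  44  -1   0   1  -1   0
 -2  
[... 3374 characters left out ...]
  79  82   0   1   0
  3  -2   0   0  -1   0  -2   2   0  -2   0   0  -1   0   0   0  -1  -1  -2   0  -1  -1  -2   0  -1   6   3   0  -1  83  85  -1   3   1
 -2  -3   1  -2  -1   1   1   1   3   0  -1   0   1   0   0  -1   0  -1   0   2   0   0  -1  -1   0   0   2   0   0  83  89  -1  -3   0
  2  -2  -1   0  -4  -1  -1   0  -2   3   0   0   0  -1   0   0   0  -1   0  -2   0   1  -3   0  -1   1  -2   0   0  86  89  -1   0   1
  0   0   2   0  -1   0   0   2   0   1  -1  -1   0  -1  -3  -2  -4   0   0   0   2  -2   0   1   0  -1   1  -5   2  -1   2   2  -1   0
 -1   0  -5   0  -1   0  -1  -1   0   3   0  -2  -1  -1  -2   0  -2   0   0   2   0   1   2   0  -2   1   0   0   0   0   0   1  -2  -3
```

View pics/rk.png

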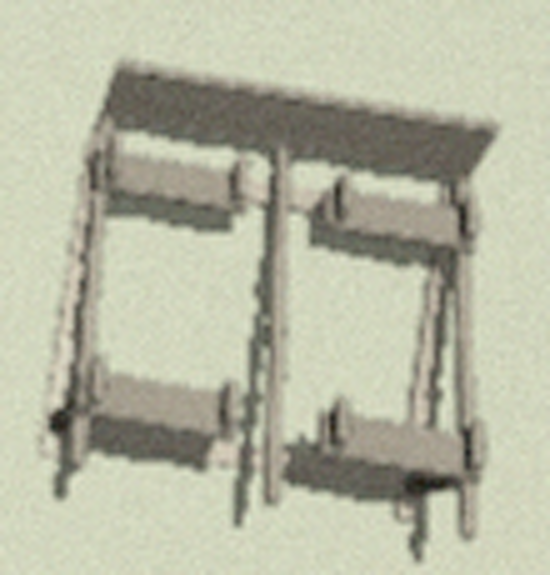

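View pics/rks.png

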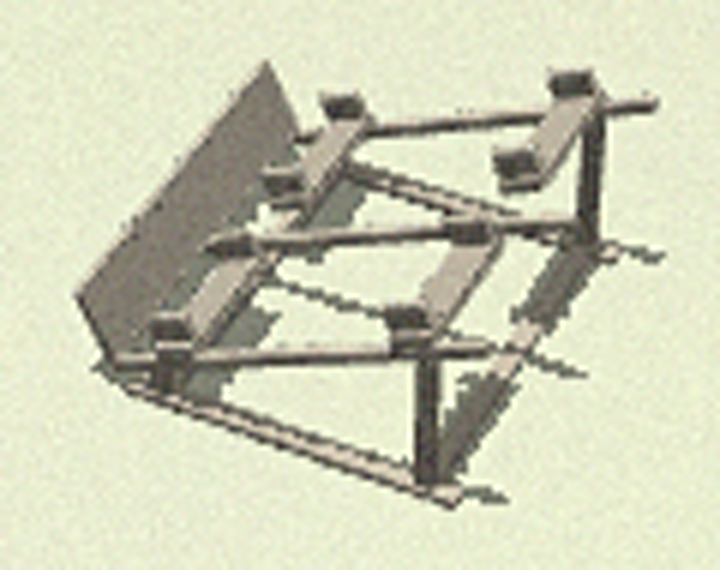

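```bash
cat > fit.py <<'E'
from h import *
from scipy.optimize import differential_evolution as DE
def fitrect(p,c0,L,W,ang0,dang,rng=.03):
    def cost(q):
        c,s=np.cos(q[2]),np.sin(q[2]); d=p[:,:2]-q[:2]
        a=np.abs(d@[c,s])-L/2; b=np.abs(d@[-s,c])-W/2
        g=1/(1+np.exp(np.clip(np.maximum(a,b)/.0012,-50,50)))
        return -g.sum()
    r=DE(cost,[(c0[0]-rng,c0[0]+rng),(c0[1]-rng,c0[1]+rng),(ang0-dang,ang0+dang)],seed=0,maxiter=150)
    return r.x,-r.fun,len(p)
def fitrack(P):
    sl=np.deg2rad(25)
    p=P.reshape(-1,3); p=p[~np.isnan(p[:,0])]
    p=p[(p[:,0]>.45)&(p[:,0]<.75)&(p[:,1]>-.42)&(p[:,1]<-.13)&(p[:,2]>.01)&(p[:,2]<.12)]
    def cost(q):
        u=np.array([np.cos(q[2])*np.cos(sl),np.sin(q[2])*np.cos(sl),np.sin(sl)])
        y=np.array([-np.sin(q[2]),np.cos(q[2]),0]); n=np.cross(u,y)
        d=p-[q[0],q[1],.058]; U,Y,N=d@u,d@y,d@n
        ax=np.abs(np.abs(U)-.058)-.010; ay=np.abs(np.abs(Y)-.05)-.025
        f=1/(1+np.exp(np.clip(np.maximum(ax,ay)/.0012,-50,50)))*np.exp(-(N/.004)**2)
        off=np.exp(-(N/.004)**2)*(np.abs(U)<.045)*(np.abs(np.abs(Y)-.05)<.02)
        gy=np.abs(np.abs(np.abs(Y)-.05)-.0275)-.0025
        g=1/(1+np.exp(np.clip(np.maximum(ax,gy)/.0012,-50,50)))*((N>.007)&(N<.015))
        return -(f.sum()+2*g.sum()-off.sum())
    r=DE(cost,[(.5,.65),(-.31,-.23),(np.deg2rad(150),np.deg2rad(190))],seed=1,maxiter=200)
    return r.x,-r.fun
E
python3 - <<'E'
from fit import *
Ps=[]
for c in("top","side"):
    P=np.load(f"pics/{c}0.npz")["P"]; Ps.append(P)
    x,s=fitrack(P); print(c,"rack",x[:2].round(4),np.rad2deg(x[2]).round(2),round(s,1))
    q=P.reshape(-1,3)
    for c0 in((.561,.065),(.559,.276)):
        m=(np.hypot(q[:,0]-c0[0],q[:,1]-c0[1])<.11)&(q[:,2]>(.02 if c=="top" else .028))&(q[:,2]<.045)
        x,s,n=fitrect(q[m],c0,.16,.03,np.deg2rad(25),.9)
        print("  wand",x[:2].round(4),np.rad2deg(x[2]).round(2),round(s),n)
        m2=m&(np.hypot(q[:,0]-x[0],q[:,1]-x[1])<.02);print(np.median(q[m2],0).round(4))
x,s=fitrack(np.concatenate([p.reshape(-1,3) for p in Ps]));print("both",x[:2].round(4),np.rad2deg(x[2]).round(2),s)
y=np.array([-np.sin(x[2]),np.cos(x[2])]);print("s1",x[:2]+.05*y,"s2",x[:2]-.05*y)
E
```

```text
top rack [ 0.569  -0.2584] 168.57 886.2
  wand [0.5606 0.0649] 25.48 914 975
[0.5607 0.0653 0.0335]
  wand [0.558  0.2747] 25.58 950 1025
[0.5587 0.2747 0.0328]
side rack [ 0.5669 -0.2555] 168.64 464.0
  wand [0.5603 0.0688] 25.28 859 908
[0.5599 0.0703 0.0325]
  wand [0.5575 0.2795] 25.65 1281 1345
[0.5572 0.2804 0.0324]
both [ 0.5685 -0.2576] 168.32 1295.7303850529759
s1 [ 0.55832979 -0.30652639] s2 [ 0.57857506 -0.20859718]
```

Both cameras agree to within about 4 mm, and the heights fit what's given: wand tops at 34 mm, and saddles at 33 and 83 mm. Moving to the nearer wand.

```bash
cat > go.py <<'E'
import sys
from h import *
# python3 go.py x y z roll pitch yaw(deg) n   or  x y z slope up-yaw
a=[float(v) for v in sys.argv[1:8]]
s=status.observe(); p=np.array(s["position"]); Rc=R.from_euler("xyz",s["tool_rot"])
Rt=R.from_euler("xyz",a[3:6],degrees=True)
d=Rc.inv().apply(np.array(a[:3])-p)*1000; rv=np.rad2deg((Rc.inv()*Rt).as_rotvec())
n=a[6]
print("pos",p.round(4),"rpy",np.rad2deg(s["tool_rot"]).round(1),"q",np.round(s["qpos"],2),"t",round(s["clock"],2),"w",round(s["grip_width"],4))
print("F",np.round(s["force"],2),"M",np.round(s["moment"],3))
print("total mm",d.round(1),"|",np.linalg.norm(d).round(1),"rot",rv.round(2))
step=rv/n; 
# translation per row if world path straight w/ rotation: rows
Rk=Rc; dw=(np.array(a[:3])-p)*1000/n
if np.linalg.norm(rv)>3:
  for k in range(int(n)):
    print(k,Rk.inv().apply(dw).round(1),step.round(2)); Rk=Rk*R.from_rotvec(np.deg2rad(step))
else: print("per row",(d/n).round(1),step.round(2))
E
python3 -m handwheel '[{"offset":[38,-31,0],"rot":[0,0,0],"claw":1},{"offset":[38,-31,0],"rot":[0,0,0],"claw":1},{"offset":[38,-31,0],"rot":[0,0,0],"claw":1},{"offset":[38,-31,0],"rot":[0,0,0],"claw":1},{"offset":[38,-31,0],"rot":[0,0,0],"claw":1},{"offset":[38,-31,0],"rot":[0,0,0],"claw":1},{"offset":[38,-31,0],"rot":[0,0,0],"claw":1},{"offset":[38,-31,0],"rot":[0,0,0],"claw":1},{"offset":[38,-31,0],"rot":[0,0,0],"claw":1},{"offset":[38,-31,0],"rot":[0,0,0],"claw":1},{"offset":[38,-31,0],"rot":[0,0,0],"claw":1},{"offset":[38,-31,0],"rot":[0,0,0],"claw":1}]'
python3 go.py .5605 .066 .12 180 0 25.5 6
```

```text
clock: 1.7
position: [0.521, -0.0318, 0.2506]
tool_rot: [3.141, -0.0, 0.442]
force: [1.0, -0.9, 0.1]
grip_width: 0.0853
pos [ 0.521  -0.0318  0.2506] rpy [180.   -0.   25.3] q [ 0.13  0.37 -0.24  1.86  0.11  0.93 -1.28] t 1.7 w 0.0853
F [ 1.03 -0.89  0.12] M [-0.065 -0.041  0.007]
total mm [ 77.5 -71.6 130.6] | 167.9 rot [ 0.02 -0.03 -0.2 ]
per row [ 12.9 -11.9  21.8] [ 0.   -0.   -0.03]
```

```bash

python3 -m handwheel '[{"offset":[19,-18,26],"rot":[0,0,0],"claw":1},{"offset":[19,-18,26],"rot":[0,0,0],"claw":1},{"offset":[19,-18,26],"rot":[0,0,0],"claw":1},{"offset":[19,-18,26],"rot":[0,0,0],"claw":1},{"offset":[0,0,25],"rot":[0,0,0],"claw":1},{"offset":[0,0,0],"rot":[0,0,0],"claw":1},{"offset":[0,0,0],"rot":[0,0,0],"claw":1}]'
python3 go.py .5605 .066 .024 180 0 25.5 4
```

```text
clock: 2.4
position: [0.5583, 0.0634, 0.1217]
tool_rot: [3.141, 0.001, 0.441]
force: [-0.3, -0.6, -0.4]
grip_width: 0.0856
pos [0.5583 0.0634 0.1217] rpy [180.    0.   25.3] q [-0.06  0.6  -0.22  1.87  0.19  0.7  -1.52] t 2.4 w 0.0856
F [-0.31 -0.58 -0.41] M [ 0.024 -0.025  0.012]
total mm [ 3.2 -1.4 97.7] | 97.8 rot [ 0.01  0.03 -0.21]
per row [ 0.8 -0.4 24.4] [ 0.    0.01 -0.05]
```

```bash

python3 -m handwheel '[{"offset":[1,0,30],"rot":[0,0,0],"claw":1},{"offset":[1,0,30],"rot":[0,0,0],"claw":1},{"offset":[1,-1,25],"rot":[0,0,0],"claw":1},{"offset":[0,0,12],"rot":[0,0,0],"claw":1},{"offset":[0,0,0],"rot":[0,0,0],"claw":-1},{"offset":[0,0,0],"rot":[0,0,0],"claw":-1},{"offset":[0,0,0],"rot":[0,0,0],"claw":-1},{"offset":[0,0,0],"rot":[0,0,0],"claw":-1},{"offset":[0,0,0],"rot":[0,0,0],"claw":-1},{"offset":[0,0,0],"rot":[0,0,0],"claw":-1},{"offset":[0,0,0],"rot":[0,0,0],"claw":-1}]' 38
python3 go.py .5605 .066 .024 180 0 25.5 4
```

```text
clock: 3.5
position: [0.5612, 0.066, 0.0256]
tool_rot: [3.141, -0.002, 0.442]
force: [-2.1, -1.5, 11.8]
grip_width: 0.0292
pos [0.5612 0.066  0.0256] rpy [ 1.80e+02 -1.00e-01  2.53e+01] q [-0.1   0.76 -0.17  1.89  0.24  0.51 -1.57] t 3.5 w 0.0292
F [-2.12 -1.54 11.79] M [-0.075  0.528  0.183]
total mm [-0.7 -0.3  1.6] | 1.7 rot [ 0.03 -0.09 -0.19]
per row [-0.2 -0.1  0.4] [ 0.01 -0.02 -0.05]
```

```bash

python3 -m handwheel '[{"offset":[0,0,-20],"rot":[0,0,0],"claw":-1},{"offset":[0,0,-40],"rot":[0,0,0],"claw":-1},{"offset":[0,0,-40],"rot":[0,0,0],"claw":-1},{"offset":[0,0,-20],"rot":[0,0,0],"claw":-1},{"offset":[0,0,0],"rot":[0,0,0],"claw":-1},{"offset":[0,0,0],"rot":[0,0,0],"claw":-1},{"offset":[0,0,0],"rot":[0,0,0],"claw":-1},{"offset":[0,0,0],"rot":[0,0,0],"claw":-1}]' 38
cat > mom.py <<'E'
from h import *
s=status.observe(); Rc=R.from_euler("xyz",s["tool_rot"])
print(s["clock"],"Ftool",Rc.inv().apply(s["force"]).round(2),"Mtool",Rc.inv().apply(s["moment"]).round(3),s["grip_width"])
E
python3 mom.py
python3 - <<'E'
from h import *
f=imaging.grab_frame("side"); save(f,"lift1"); 
f=imaging.grab_frame("top"); save(f,"lift1t"); 
E
python3 mom.py
```

```text
clock: 4.3
position: [0.56, 0.066, 0.1432]
tool_rot: [-3.141, 0.002, 0.442]
force: [-0.4, -0.8, -2.8]
grip_width: 0.0295
4.3 Ftool [-0.65  0.55  2.81] Mtool [ 0.053 -0.122 -0.008] 0.029505580586729408
4.4 Ftool [-0.14  0.27  2.12] Mtool [ 0.033 -0.176 -0.017] 0.029370313788935582
```

View pics/lift1.png

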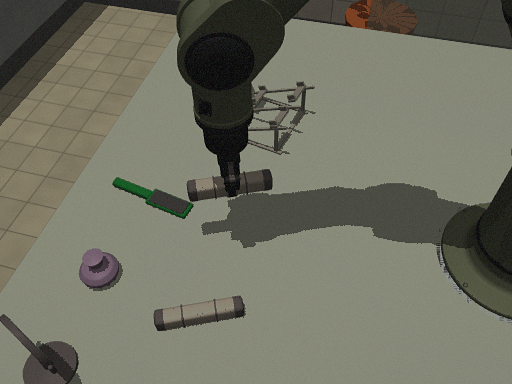

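Tool +x is the heavy side (M_y is about −0.12 to −0.18, f_z about +2.8). That is the far end in the world, so no half turn is needed. I'll check the rail heights in the slot frame before placing.

```bash
python3 - <<'E'
from h import *
for c in("top","side"):
    p=np.load(f"pics/{c}0.npz")["P"].reshape(-1,3)
    sl=np.deg2rad(25);a=np.deg2rad(168.5)
    u=np.array([np.cos(a)*np.cos(sl),np.sin(a)*np.cos(sl),np.sin(sl)]);y=np.array([-np.sin(a),np.cos(a),0]);n=np.cross(u,y)
    d=p-[.5685,-.2576,.058]; U,Y,N=d@u,d@y,d@n
    for lo in range(-100,100,5):
        m=(abs(U)<.04)&(Y*1000>=lo)&(Y*1000<lo+5)&(N>-.025)&(p[:,2]>.012)
        if m.sum()>3: print(c,lo,m.sum(),np.percentile(N[m]*1000,[10,50,90]).round(1))
E
python3 go.py .602 -.316 .25 180 25 -11.5 12; python3 mom.py
```

```text
top -85 38 [-8.4 -5.7 -3.8]
top -80 57 [-7.5 -5.7 -4.2]
top -5 46 [-8.8 -5.8 -3.8]
top 0 57 [-7.1 -5.7 -3.9]
top 75 55 [-10.5  -6.5  -3.7]
top 80 53 [-7.3 -5.5 -4.3]
side -85 66 [-11.2  -7.9  -5.5]
side -80 20 [-7.9 -6.6 -5.9]
side -10 4 [-8.1 -7.5 -6.2]
side -5 57 [-10.5  -7.6  -4.9]
side 0 11 [-8.  -6.7 -5.7]
side 70 5 [-9.1 -7.  -6. ]
side 75 51 [-10.9  -8.   -5.6]
side 80 19 [-12.2  -6.8  -6.1]
pos [0.5602 0.066  0.1435] rpy [-1.80e+02  1.00e-01  2.53e+01] q [-0.06  0.57 -0.23  1.85  0.18  0.75 -1.51] t 4.4 w 0.0294
F [-0.01 -0.3  -2.12] M [-0.045  0.173  0.017]
total mm [-125.7  363.1 -106.5] | 398.8 rot [  8.03 -24.05  36.22]
0 [-10.5  30.3  -8.9] [ 0.67 -2.    3.02]
1 [-9.2 30.7 -8.9] [ 0.67 -2.    3.02]
2 [-7.9 31.  -9. ] [ 0.67 -2.    3.02]
3 [-6.5 31.3 -9.1] [ 0.67 -2.    3.02]
4 [-5.2 31.5 -9.2] [ 0.67 -2.    3.02]
5 [-3.9 31.6 -9.4] [ 0.67 -2.    3.02]
6 [-2.5 31.7 -9.7] [ 0.67 -2.    3.02]
7 [ -1.2  31.7 -10. ] [ 0.67 -2.    3.02]
8 [  0.1  31.6 -10.3] [ 0.67 -2.    3.02]
9 [  1.4  31.4 -10.7] [ 0.67 -2.    3.02]
10 [  2.7  31.2 -11.2] [ 0.67 -2.    3.02]
11 [  3.9  30.9 -11.7] [ 0.67 -2.    3.02]
4.4 Ftool [-0.14  0.27  2.12] Mtool [ 0.033 -0.176 -0.017] 0.029370313788935582
```

```bash

python3 -m handwheel '[{"offset":[-10,30,-9],"rot":[0.7,-2,3],"claw":-1},{"offset":[-9,31,-9],"rot":[0.7,-2,3],"claw":-1},{"offset":[-8,31,-9],"rot":[0.7,-2,3],"claw":-1},{"offset":[-6,31,-9],"rot":[0.7,-2,3],"claw":-1},{"offset":[-5,31,-9],"rot":[0.7,-2,3],"claw":-1},{"offset":[-4,32,-9],"rot":[0.7,-2,3],"claw":-1},{"offset":[-2,32,-10],"rot":[0.7,-2,3],"claw":-1},{"offset":[-1,32,-10],"rot":[0.7,-2,3],"claw":-1},{"offset":[0,32,-10],"rot":[0.7,-2,3],"claw":-1},{"offset":[1,31,-11],"rot":[0.7,-2,3],"claw":-1},{"offset":[3,31,-11],"rot":[0.7,-2,3],"claw":-1},{"offset":[4,31,-12],"rot":[0.7,-2,3],"claw":-1}]' 38
python3 go.py .602 -.316 .154 180 25 -11.5 4; python3 mom.py
```

```text
clock: 5.6
position: [0.6045, -0.317, 0.249]
tool_rot: [-3.134, 0.438, -0.197]
force: [1.0, 0.4, -2.9]
grip_width: 0.0296
pos [ 0.6045 -0.317   0.249 ] rpy [-179.5   25.1  -11.3] q [ 0.36  0.88  0.02  1.01  0.05  1.69 -1.4 ] t 5.6 w 0.0296
F [ 0.98  0.36 -2.94] M [-0.162 -0.636 -0.004]
total mm [37.9  0.2 87.1] | 95.1 rot [-0.36  0.11  0.2 ]
per row [ 9.5  0.  21.8] [-0.09  0.03  0.05]
5.6 Ftool [ 2.06 -0.53  2.29] Mtool [-0.03   0.655  0.013] 0.029550653914944318
```

```bash

python3 -m handwheel '[{"offset":[13,0,29],"rot":[0,0,0],"claw":-1},{"offset":[13,0,29],"rot":[0,0,0],"claw":-1},{"offset":[12,0,29],"rot":[-0.3,0,0.2],"claw":-1},{"offset":[0,0,0],"rot":[0,0,0],"claw":-1},{"offset":[0,0,0],"rot":[0,0,0],"claw":-1},{"offset":[0,0,0],"rot":[0,0,0],"claw":-1}]' 38
python3 go.py .5686 -.309 .0812 180 25 -11.5 4; python3 mom.py
python3 - <<'E'
from h import *
f=imaging.grab_frame("side"); save(f,"hov1"); P=pts(f); np.savez("pics/hov1.npz",P=P,color=f["color"])
f=imaging.grab_frame("top"); save(f,"hov1t"); P=pts(f); np.savez("pics/hov1t.npz",P=P,color=f["color"])
E
python3 mom.py
```

```text
clock: 6.2
position: [0.6031, -0.3153, 0.1562]
tool_rot: [-3.141, 0.434, -0.199]
force: [0.2, -0.7, -2.0]
grip_width: 0.0296
pos [ 0.6031 -0.3153  0.1562] rpy [-180.    24.9  -11.4] q [ 0.36  0.95  0.01  1.1   0.06  1.52 -1.42] t 6.2 w 0.0296
F [ 0.22 -0.67 -2.03] M [-0.129 -0.566 -0.035]
total mm [-0.2  0.7 82.8] | 82.8 rot [-0.   -0.13  0.08]
per row [-0.1  0.2 20.7] [-0.   -0.03  0.02]
6.2 Ftool [1.17 0.61 1.7 ] Mtool [0.002 0.581 0.037] 0.029608249775414524
6.3 Ftool [ 1.57 -0.75  3.1 ] Mtool [ 0.066  0.61  -0.007] 0.029330251710231094
```

View pics/hov1.png

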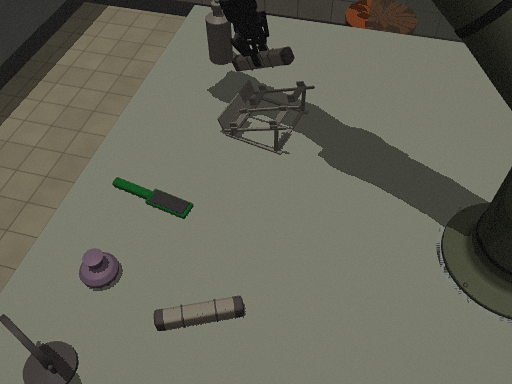

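View pics/hov1t.png

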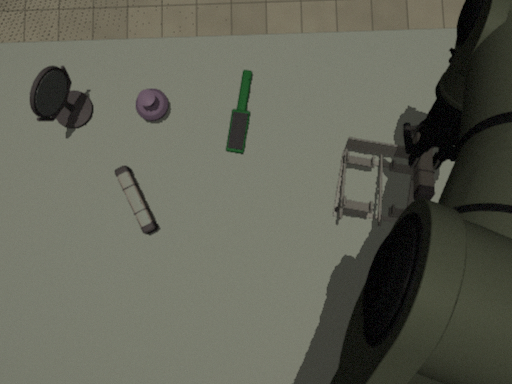

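```bash
python3 - <<'E'
from h import *
s=status.observe(); Rc=R.from_euler("xyz",s["tool_rot"]); t=np.array(s["position"])
for c in("hov1","hov1t"):
    p=np.load(f"pics/{c}.npz")["P"].reshape(-1,3); q=(p-t)@Rc.as_matrix()*1000
    m=(abs(q[:,0])<90)&(abs(q[:,1])<25)&(q[:,2]>-25)&(q[:,2]<40)
    for lo in range(-90,90,15):
        k=m&(q[:,0]>=lo)&(q[:,0]<lo+15)
        if k.sum()>3: print(c,lo,k.sum(),"y",np.percentile(q[k,1],[5,95]).round(0),"z",np.percentile(q[k,2],[5,50,95]).round(0), "x",q[k,0].min().round(),q[k,0].max().round())
E
```

```text
hov1 -90 116 y [-15.  10.] z [-6.  7. 22.] x -82.0 -75.0
hov1 -75 98 y [-16.   6.] z [-8.  2. 22.] x -75.0 -60.0
hov1 -60 95 y [-16.   4.] z [-8.  0. 21.] x -60.0 -45.0
hov1 -45 96 y [-16.   8.] z [-8.  1. 22.] x -45.0 -30.0
hov1 -30 88 y [-16.   2.] z [-8.  4. 22.] x -30.0 -15.0
hov1 -15 162 y [-23.  20.] z [-23.  -7.  19.] x -15.0 -0.0
hov1 0 46 y [-23.  19.] z [-24. -12.  18.] x 0.0 13.0
hov1 15 61 y [-18. -10.] z [-7.  7. 22.] x 15.0 30.0
hov1 30 64 y [-17.  -9.] z [-7.  7. 23.] x 30.0 45.0
hov1 45 70 y [-17.  -6.] z [-7.  5. 22.] x 45.0 60.0
hov1 60 87 y [-17.   6.] z [-8.  1. 22.] x 60.0 75.0
hov1 75 13 y [-15.  -9.] z [-7.  4. 22.] x 75.0 80.0
hov1t -90 138 y [-12.  13.] z [-8. -0. 16.] x -82.0 -75.0
hov1t -75 142 y [-14.  13.] z [-10.  -8.  13.] x -75.0 -60.0
hov1t -60 139 y [-14.  12.] z [-10.  -8.  13.] x -60.0 -45.0
hov1t -45 132 y [-13.  12.] z [-10.  -8.  12.] x -45.0 -30.0
hov1t -30 133 y [-14.  14.] z [-10.  -7.  15.] x -30.0 -15.0
hov1t -15 244 y [-23.  21.] z [-22.  -8.  11.] x -15.0 -0.0
hov1t 0 87 y [-5. 18.] z [-20.  -8.  -6.] x 0.0 14.0
hov1t 15 20 y [ 7. 15.] z [-9. -8. -5.] x 15.0 29.0
hov1t 30 5 y [-14.  12.] z [-5. -4.  1.] x 32.0 45.0
hov1t 45 41 y [-14.  -9.] z [-8. -2. 13.] x 46.0 60.0
hov1t 60 9 y [-14. -11.] z [-7. -0. 17.] x 61.0 66.0
```

The wand is held parallel to the tool, centred, with its underside 25 mm ahead. Descending into slot_1.

```bash

python3 -m handwheel '[{"offset":[0,0,25],"rot":[0,0,0],"claw":-1},{"offset":[0,1,25],"rot":[0,0,0],"claw":-1},{"offset":[0,0,15],"rot":[0,0,0],"claw":-1},{"offset":[0,0,9],"rot":[0,0,0],"claw":-1},{"offset":[0,0,4],"rot":[0,0,0],"claw":-1},{"offset":[0,0,2],"rot":[0,0,0],"claw":-1},{"offset":[0,0,0],"rot":[0,0,0],"claw":-1},{"offset":[0,0,0],"rot":[0,0,0],"claw":-1}]' 38
python3 go.py .5686 -.309 .0812 180 25 -11.5 4; python3 mom.py
python3 - <<'E'
from h import *
f=imaging.grab_frame("side"); cv2.imwrite("pics/in1.png",cv2.resize(cv2.convertScaleAbs(f["color"][20:165,190:340][...,::-1],alpha=2),None,fx=4,fy=4,interpolation=cv2.INTER_CUBIC))
E
```

```text
clock: 7.1
position: [0.5695, -0.3093, 0.0825]
tool_rot: [-3.141, 0.435, -0.199]
force: [-0.2, 0.9, -2.9]
grip_width: 0.0292
pos [ 0.5695 -0.3093  0.0825] rpy [-179.9   24.9  -11.4] q [ 0.37  0.97  0.    1.25  0.07  1.35 -1.43] t 7.1 w 0.0292
F [-0.24  0.9  -2.93] M [-0.134 -0.595 -0.024]
total mm [-0.3 -0.1  1.5] | 1.6 rot [-0.02 -0.06  0.09]
per row [-0.1 -0.   0.4] [-0.   -0.01  0.02]
7.1 Ftool [ 0.86 -0.84  2.84] Mtool [-0.002  0.61   0.027] 0.029216817098133254
```

View pics/in1.png

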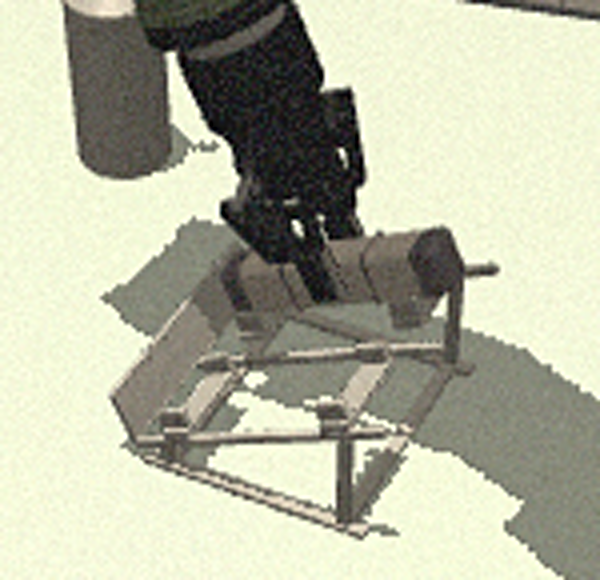

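```bash

python3 -m handwheel '[{"offset":[0,0,2],"rot":[0,0,0],"claw":-1},{"offset":[0,0,0],"rot":[0,0,0],"claw":-1},{"offset":[0,0,0],"rot":[0,0,0],"claw":0.4},{"offset":[0,0,0],"rot":[0,0,0],"claw":0.4},{"offset":[0,0,0],"rot":[0,0,0],"claw":0.4},{"offset":[0,0,0],"rot":[0,0,0],"claw":0.4},{"offset":[0,0,0],"rot":[0,0,0],"claw":0.6},{"offset":[0,0,-15],"rot":[0,0,0],"claw":0.6},{"offset":[0,0,-30],"rot":[0,0,0],"claw":1},{"offset":[0,0,-40],"rot":[0,0,0],"claw":1},{"offset":[0,0,-30],"rot":[0,0,0],"claw":1},{"offset":[0,0,0],"rot":[0,0,0],"claw":1}]' 38
python3 go.py .558 .2775 .16 180 0 25.5 12; python3 mom.py
python3 - <<'E'
from h import *
f=imaging.grab_frame("side"); cv2.imwrite("pics/out1.png",cv2.resize(cv2.convertScaleAbs(f["color"][20:165,190:340][...,::-1],alpha=2),None,fx=4,fy=4,interpolation=cv2.INTER_CUBIC))
E
python3 mom.py
```

```text
clock: 8.35
position: [0.6181, -0.3193, 0.1879]
tool_rot: [-3.141, 0.43, -0.199]
force: [0.6, -0.6, -0.7]
grip_width: 0.0853
pos [ 0.6181 -0.3193  0.1879] rpy [-180.    24.7  -11.4] q [ 0.36  0.95  0.01  1.02  0.06  1.6  -1.41] t 8.35 w 0.0853
F [ 0.64 -0.58 -0.74] M [-0.149 -0.456  0.014]
total mm [-149.1 -573.1   99.2] | 600.4 rot [ -7.95  23.8  -36.32]
0 [-12.4 -47.8   8.3] [-0.66  1.98 -3.03]
1 [-10.2 -48.4   7.3] [-0.66  1.98 -3.03]
2 [ -7.8 -49.    6.4] [-0.66  1.98 -3.03]
3 [ -5.4 -49.4   5.6] [-0.66  1.98 -3.03]
4 [ -3.  -49.7   4.9] [-0.66  1.98 -3.03]
5 [ -0.5 -49.8   4.3] [-0.66  1.98 -3.03]
6 [  2.  -49.9   3.7] [-0.66  1.98 -3.03]
7 [  4.5 -49.7   3.3] [-0.66  1.98 -3.03]
8 [  7.  -49.5   2.9] [-0.66  1.98 -3.03]
9 [  9.5 -49.1   2.6] [-0.66  1.98 -3.03]
10 [ 12.  -48.5   2.4] [-0.66  1.98 -3.03]
11 [ 14.5 -47.8   2.3] [-0.66  1.98 -3.03]
8.35 Ftool [0.98 0.44 0.36] Mtool [-0.057  0.476  0.011] 0.08531669583717719
8.4 Ftool [-1.02  0.04  0.47] Mtool [-0.054  0.449 -0.014] 0.08572821051265364
```

View pics/out1.png

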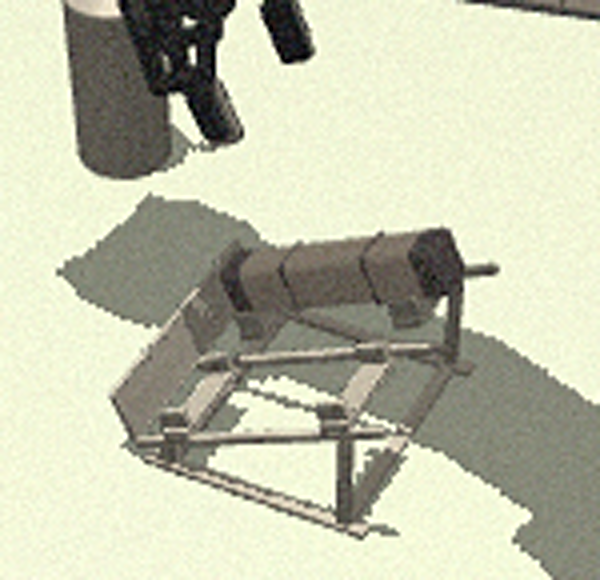

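Wand A lies in slot_1. The empty tilted reading (+0.46) and the loaded one (+0.60) fit a wrist-referenced sensor: 0.46 + 0.26 − 0.11 ≈ 0.6. That agrees with the heavy end being low. Now wand B.

```bash

python3 -m handwheel '[{"offset":[-12,-47,8],"rot":[-0.7,2,-3],"claw":1},{"offset":[-10,-48,7],"rot":[-0.7,2,-3],"claw":1},{"offset":[-8,-49,6],"rot":[-0.7,2,-3],"claw":1},{"offset":[-5,-49,6],"rot":[-0.7,2,-3],"claw":1},{"offset":[-3,-49,5],"rot":[-0.7,2,-3],"claw":1},{"offset":[0,-49,4],"rot":[-0.7,2,-3],"claw":1},{"offset":[2,-49,4],"rot":[-0.7,2,-3],"claw":1},{"offset":[4,-49,3],"rot":[-0.7,2,-3],"claw":1},{"offset":[7,-49,3],"rot":[-0.7,2,-3],"claw":1},{"offset":[9,-49,3],"rot":[-0.7,2,-3],"claw":1},{"offset":[12,-48,2],"rot":[-0.7,2,-3],"claw":1},{"offset":[14,-47,2],"rot":[-0.7,2,-3],"claw":1}]' 38
python3 go.py .558 .2775 .12 180 0 25.5 4
```

```text
clock: 9.6
position: [0.5564, 0.2727, 0.1554]
tool_rot: [3.136, 0.003, 0.443]
force: [0.6, 0.1, 0.9]
grip_width: 0.0854
pos [0.5564 0.2727 0.1554] rpy [179.7   0.2  25.4] q [-0.4   0.63 -0.23  1.69  0.18  0.85 -1.84] t 9.6 w 0.0854
F [0.59 0.07 0.92] M [-0.081 -0.046  0.007]
total mm [ 3.7 -3.9 35.4] | 35.8 rot [ 0.3   0.19 -0.12]
per row [ 0.9 -1.   8.8] [ 0.07  0.05 -0.03]
```

```bash

python3 -m handwheel '[{"offset":[2,-2,20],"rot":[0.3,0.2,0],"claw":1},{"offset":[2,-2,20],"rot":[0,0,0],"claw":1},{"offset":[0,0,20],"rot":[0,0,0],"claw":1},{"offset":[0,0,0],"rot":[0,0,0],"claw":1},{"offset":[0,0,0],"rot":[0,0,0],"claw":1}]' 38
python3 mom.py
python3 go.py .558 .2775 .027 180 0 25.5 4
```

```text
clock: 10.1
position: [0.559, 0.276, 0.096]
tool_rot: [-3.141, 0.001, 0.441]
force: [-0.0, 0.4, 1.2]
grip_width: 0.0855
10.1 Ftool [ 0.14 -0.39 -1.22] Mtool [0.046 0.026 0.043] 0.0854665231048811
pos [0.559 0.276 0.096] rpy [-1.80e+02  1.00e-01  2.53e+01] q [-0.41  0.71 -0.21  1.71  0.21  0.74 -1.86] t 10.1 w 0.0855
F [-0.04  0.41  1.22] M [ 0.052 -0.004 -0.043]
total mm [-0.2 -1.8 69. ] | 69.1 rot [-0.01  0.08 -0.25]
per row [-0.  -0.4 17.3] [-0.    0.02 -0.06]
```

```bash

python3 -m handwheel '[{"offset":[0,-1,25],"rot":[0,0,0],"claw":1},{"offset":[0,0,25],"rot":[0,0,0],"claw":1},{"offset":[0,0,18],"rot":[0,0,0],"claw":1},{"offset":[0,0,0],"rot":[0,0,0],"claw":-1},{"offset":[0,0,0],"rot":[0,0,0],"claw":-1},{"offset":[0,0,0],"rot":[0,0,0],"claw":-1},{"offset":[0,0,0],"rot":[0,0,0],"claw":-1},{"offset":[0,0,0],"rot":[0,0,0],"claw":-1},{"offset":[0,0,0],"rot":[0,0,0],"claw":-1},{"offset":[0,0,0],"rot":[0,0,0],"claw":-1}]' 38
python3 go.py .558 .2775 .027 180 0 25.5 4
python3 -m handwheel '[{"offset":[0,0,-20],"rot":[0,0,0],"claw":-1},{"offset":[0,0,-40],"rot":[0,0,0],"claw":-1},{"offset":[0,0,-40],"rot":[0,0,0],"claw":-1},{"offset":[0,0,-20],"rot":[0,0,0],"claw":-1},{"offset":[0,0,0],"rot":[0,0,0],"claw":-1},{"offset":[0,0,0],"rot":[0,0,0],"claw":-1},{"offset":[0,0,0],"rot":[0,0,0],"claw":-1}]' 38
python3 mom.py
python3 - <<'E'
from h import *
f=imaging.grab_frame("side"); save(f,"lift2")
s=status.observe(); Rc=R.from_euler("xyz",s["tool_rot"]); t=np.array(s["position"])
q=(pts(f).reshape(-1,3)-t)@Rc.as_matrix()*1000
m=(abs(q[:,0])<90)&(abs(q[:,1])<25)&(q[:,2]>-25)&(q[:,2]<40)
for lo in range(-90,90,15):
    k=m&(q[:,0]>=lo)&(q[:,0]<lo+15)
    if k.sum()>3: print(lo,k.sum(),"y",np.percentile(q[k,1],[5,95]).round(0),"z",np.percentile(q[k,2],[5,50,95]).round(0), "x",q[k,0].min().round(),q[k,0].max().round())
E
python3 mom.py
```

```text
clock: 11.1
position: [0.5596, 0.2776, 0.0296]
tool_rot: [-3.141, -0.002, 0.441]
force: [-2.4, -1.4, 10.1]
grip_width: 0.0295
pos [0.5596 0.2776 0.0296] rpy [-1.80e+02 -1.00e-01  2.52e+01] q [-0.43  0.81 -0.19  1.72  0.23  0.63 -1.88] t 11.1 w 0.0295
F [-2.38 -1.44 10.11] M [-0.164  0.415 -0.111]
total mm [-1.5 -0.6  2.6] | 3.1 rot [-0.02 -0.09 -0.26]
per row [-0.4 -0.2  0.7] [-0.   -0.02 -0.06]
clock: 11.8
position: [0.5584, 0.2769, 0.147]
tool_rot: [-3.141, 0.002, 0.441]
force: [0.0, 0.7, -2.7]
grip_width: 0.029
11.8 Ftool [ 0.31 -0.63  2.73] Mtool [-0.054  0.152  0.001] 0.028990901721908192
-90 83 y [-16.   9.] z [-5. -1. 22.] x -81.0 -75.0
-75 220 y [-16.  10.] z [-5. -2. 22.] x -75.0 -60.0
-60 215 y [-16.  10.] z [-4. -2. 21.] x -60.0 -45.0
-45 224 y [-16.  10.] z [-5. -2. 22.] x -45.0 -30.0
-30 219 y [-16.  10.] z [-5. -2. 21.] x -30.0 -15.0
-15 35 y [-21.  -3.] z [-7.  2. 22.] x -15.0 -8.0
15 160 y [-16.   9.] z [-5. -2. 22.] x 15.0 30.0
30 225 y [-16.  10.] z [-5. -2. 21.] x 30.0 45.0
45 228 y [-16.  10.] z [-4. -2. 21.] x 45.0 60.0
60 228 y [-16.  10.] z [-5. -2. 22.] x 60.0 75.0
75 45 y [-14.  11.] z [-4. -2. 22.] x 75.0 80.0
11.85 Ftool [1.16 0.18 3.47] Mtool [ 0.002  0.152 -0.021] 0.029738300914939435
```

View pics/lift2.png

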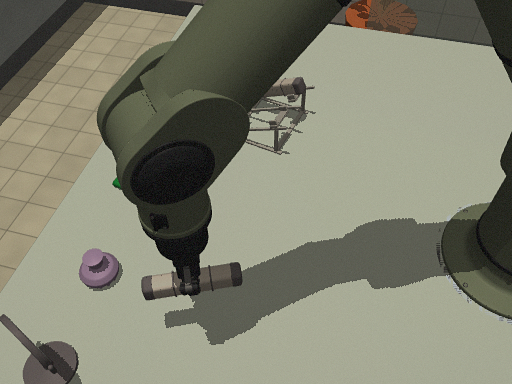

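Wand B has its heavy end at tool −x (M_y = +0.15), so it needs a half turn: tool yaw 168.5°, pitch −25°. I'll turn while level, then tilt.

```bash
python3 - <<'E'
from h import *
s=status.observe(); p=np.array(s["position"]); tgt=np.array([.61,-.216,.25])
n=24; dw=(tgt-p)*1000/n
for k in range(n):
    Rk=R.from_euler("xyz",[180,0,25.3+6*(k+.0)],degrees=True); print(k,Rk.inv().apply(dw).round(0))
E
```

```text
0 [-7. 19. -4.]
1 [-9. 19. -4.]
2 [-11.  18.  -4.]
3 [-13.  16.  -4.]
4 [-14.  15.  -4.]
5 [-16.  13.  -4.]
6 [-17.  12.  -4.]
7 [-18.  10.  -4.]
8 [-19.   8.  -4.]
9 [-20.   6.  -4.]
10 [-20.   4.  -4.]
11 [-21.   2.  -4.]
12 [-21.  -0.  -4.]
13 [-20.  -3.  -4.]
14 [-20.  -5.  -4.]
15 [-19.  -7.  -4.]
16 [-19.  -9.  -4.]
17 [-18. -11.  -4.]
18 [-16. -13.  -4.]
19 [-15. -14.  -4.]
20 [-13. -16.  -4.]
21 [-12. -17.  -4.]
22 [-10. -18.  -4.]
23 [ -8. -19.  -4.]
```

```bash

python3 -m handwheel '[{"offset":[-7,19,-6],"rot":[0,0,-6],"claw":-1},{"offset":[-9,19,-6],"rot":[0,0,-6],"claw":-1},{"offset":[-11,18,-6],"rot":[0,0,-6],"claw":-1},{"offset":[-13,16,-6],"rot":[0,0,-6],"claw":-1},{"offset":[-14,15,-6],"rot":[0,0,-6],"claw":-1},{"offset":[-16,13,-6],"rot":[0,0,-6],"claw":-1},{"offset":[-17,12,-6],"rot":[0,0,-6],"claw":-1},{"offset":[-18,10,-6],"rot":[0,0,-6],"claw":-1},{"offset":[-19,8,-6],"rot":[0,0,-6],"claw":-1},{"offset":[-20,6,-6],"rot":[0,0,-6],"claw":-1},{"offset":[-20,4,-6],"rot":[0,0,-6],"claw":-1},{"offset":[-21,2,-6],"rot":[0,0,-6],"claw":-1}]' 38
python3 mom.py
python3 go.py .61 -.216 .25 180 0 168.5 12
```

```text
clock: 13.05
position: [0.5838, 0.0292, 0.2193]
tool_rot: [-3.14, -0.001, 1.702]
force: [-0.9, -0.4, -2.9]
grip_width: 0.0294
13.05 Ftool [-0.27 -0.91  2.89] Mtool [-0.021  0.148  0.026] 0.02936013194693337
pos [0.5838 0.0292 0.2193] rpy [-179.9   -0.    97.5] q [ 0.24  0.54 -0.57  1.72  0.34  0.98 -0.32] t 13.05 w 0.0294
F [-0.87 -0.38 -2.89] M [ 0.149 -0.001 -0.026]
total mm [-246.5   -6.1  -30.9] | 248.5 rot [ -0.08  -0.1  -70.99]
0 [-20.5  -0.5  -2.6] [-0.01 -0.01 -5.92]
1 [-20.4  -2.6  -2.6] [-0.01 -0.01 -5.92]
2 [-20.   -4.7  -2.6] [-0.01 -0.01 -5.92]
3 [-19.4  -6.7  -2.6] [-0.01 -0.01 -5.92]
4 [-18.6  -8.7  -2.6] [-0.01 -0.01 -5.92]
5 [-17.6 -10.6  -2.6] [-0.01 -0.01 -5.92]
6 [-16.4 -12.3  -2.6] [-0.01 -0.01 -5.92]
7 [-15.1 -14.   -2.6] [-0.01 -0.01 -5.92]
8 [-13.6 -15.4  -2.6] [-0.01 -0.01 -5.92]
9 [-11.9 -16.8  -2.6] [-0.01 -0.01 -5.92]
10 [-10.1 -17.9  -2.6] [-0.01 -0.01 -5.92]
11 [ -8.2 -18.8  -2.6] [-0.01 -0.01 -5.92]
```

```bash

python3 -m handwheel '[{"offset":[-21,0,-3],"rot":[0,0,-6],"claw":-1},{"offset":[-20,-3,-3],"rot":[0,0,-6],"claw":-1},{"offset":[-20,-5,-3],"rot":[0,0,-6],"claw":-1},{"offset":[-19,-7,-3],"rot":[0,0,-6],"claw":-1},{"offset":[-19,-9,-3],"rot":[0,0,-6],"claw":-1},{"offset":[-18,-11,-3],"rot":[0,0,-6],"claw":-1},{"offset":[-16,-12,-3],"rot":[0,0,-6],"claw":-1},{"offset":[-15,-14,-3],"rot":[0,0,-6],"claw":-1},{"offset":[-14,-15,-3],"rot":[0,0,-6],"claw":-1},{"offset":[-12,-17,-3],"rot":[0,0,-6],"claw":-1},{"offset":[-10,-18,-3],"rot":[0,0,-6],"claw":-1},{"offset":[-8,-19,-3],"rot":[0,0,-5],"claw":-1},{"offset":[0,0,0],"rot":[0,0,0],"claw":-1}]' 38
python3 go.py .623 -.218 .2 180 -25 168.5 6
```

```text
pos [0.5838 0.0292 0.2193] rpy [-179.9   -0.    97.5] q [ 0.24  0.54 -0.57  1.72  0.34  0.98 -0.32] t 13.05 w 0.0294
F [-0.87 -0.38 -2.89] M [ 0.149 -0.001 -0.026]
total mm [-250.2    6.6   19.1] | 251.0 rot [ 15.4   21.59 -69.81]
0 [-41.7   1.1   3.2] [  2.57   3.6  -11.64]
1 [-41.2  -7.3   0.7] [  2.57   3.6  -11.64]
2 [-38.9 -15.4  -1.3] [  2.57   3.6  -11.64]
3 [-34.8 -23.   -2.8] [  2.57   3.6  -11.64]
4 [-29.2 -29.7  -3.6] [  2.57   3.6  -11.64]
5 [-22.4 -35.1  -3.8] [  2.57   3.6  -11.64]validation failed for argument at $...
```

Thirteen rows went over the limit and the call was refused, so nothing moved. Sending 12.

```bash

python3 -m handwheel '[{"offset":[-21,0,-3],"rot":[0,0,-6],"claw":-1},{"offset":[-20,-3,-3],"rot":[0,0,-6],"claw":-1},{"offset":[-20,-5,-3],"rot":[0,0,-6],"claw":-1},{"offset":[-19,-7,-3],"rot":[0,0,-6],"claw":-1},{"offset":[-19,-9,-3],"rot":[0,0,-6],"claw":-1},{"offset":[-18,-11,-3],"rot":[0,0,-6],"claw":-1},{"offset":[-16,-12,-3],"rot":[0,0,-6],"claw":-1},{"offset":[-15,-14,-3],"rot":[0,0,-6],"claw":-1},{"offset":[-14,-15,-3],"rot":[0,0,-6],"claw":-1},{"offset":[-12,-17,-3],"rot":[0,0,-6],"claw":-1},{"offset":[-10,-18,-3],"rot":[0,0,-6],"claw":-1},{"offset":[-8,-19,-3],"rot":[0,0,-5],"claw":-1}]' 38
python3 go.py .623 -.218 .21 180 -25 168.5 6
```

```text
clock: 14.25
position: [0.6103, -0.2167, 0.2549]
tool_rot: [3.141, -0.002, 2.941]
force: [-0.4, -0.4, -3.2]
grip_width: 0.029
pos [ 0.6103 -0.2167  0.2549] rpy [ 1.800e+02 -1.000e-01  1.685e+02] q [ 0.76  0.67 -0.83  1.5   0.51  1.2   1.22] t 14.25 w 0.029
F [-0.35 -0.41 -3.18] M [-0.03   0.137  0.025]
total mm [-12.8   1.2  44.9] | 46.7 rot [4.000e-02 2.487e+01 1.000e-02]
0 [-2.1  0.2  7.5] [0.01 4.15 0.  ]
1 [-2.7  0.2  7.3] [0.01 4.15 0.  ]
2 [-3.2  0.2  7.1] [0.01 4.15 0.  ]
3 [-3.7  0.2  6.8] [0.01 4.15 0.  ]
4 [-4.2  0.2  6.6] [0.01 4.15 0.  ]
5 [-4.6  0.2  6.2] [0.01 4.15 0.  ]
```

```bash

python3 -m handwheel '[{"offset":[-2,0,7],"rot":[0,4.1,0],"claw":-1},{"offset":[-3,0,7],"rot":[0,4.1,0],"claw":-1},{"offset":[-3,0,7],"rot":[0,4.2,0],"claw":-1},{"offset":[-4,0,7],"rot":[0,4.2,0],"claw":-1},{"offset":[-4,0,7],"rot":[0,4.2,0],"claw":-1},{"offset":[-5,1,6],"rot":[0,4.1,0],"claw":-1},{"offset":[0,0,0],"rot":[0,0,0],"claw":-1},{"offset":[0,0,0],"rot":[0,0,0],"claw":-1}]' 38
python3 go.py .623 -.218 .156 180 -25 168.5 3;python3 mom.py
```

```text
clock: 15.05
position: [0.6238, -0.2171, 0.2103]
tool_rot: [3.141, -0.435, 2.937]
force: [-1.0, 0.2, -3.2]
grip_width: 0.0293
pos [ 0.6238 -0.2171  0.2103] rpy [180.  -24.9 168.3] q [ 0.57  0.95 -0.72  1.1   0.47  1.7   1.28] t 15.05 w 0.0293
F [-1.    0.22 -3.15] M [-0.07  -0.619 -0.022]
total mm [-22.4  -1.1  49.5] | 54.3 rot [ 0.13  0.08 -0.18]
per row [-7.5 -0.4 16.5] [ 0.04  0.03 -0.06]
15.05 Ftool [-0.4   0.01  3.29] Mtool [-0.061 -0.62  -0.005] 0.029312363005491986
```

```bash

python3 -m handwheel '[{"offset":[-8,0,17],"rot":[0,0,0],"claw":-1},{"offset":[-7,-1,17],"rot":[0,0,-0.2],"claw":-1},{"offset":[-7,0,16],"rot":[0,0,0],"claw":-1},{"offset":[0,0,0],"rot":[0,0,0],"claw":-1},{"offset":[0,0,0],"rot":[0,0,0],"claw":-1}]' 38
python3 - <<'E'
from h import *
s=status.observe(); Rc=R.from_euler("xyz",s["tool_rot"]); t=np.array(s["position"])
f=imaging.grab_frame("side"); P=pts(f)
cv2.imwrite("pics/hov2.png",cv2.resize(cv2.convertScaleAbs(f["color"][20:165,190:340][...,::-1],alpha=2),None,fx=4,fy=4,interpolation=cv2.INTER_CUBIC))
def show(q,n):
    m=(abs(q[:,0])<100)&(abs(q[:,1])<25)&(q[:,2]>-25)&(q[:,2]<40)
    for lo in range(-90,90,30):
        k=m&(q[:,0]>=lo)&(q[:,0]<lo+30)
        if k.sum()>3: print(n,lo,k.sum(),"y",np.percentile(q[k,1],[5,95]).round(0),"z",np.percentile(q[k,2],[5,50,95]).round(0), "x",q[k,0].min().round(),q[k,0].max().round())
q=(P.reshape(-1,3)-t)@Rc.as_matrix()*1000
show(q,"held")
sl=np.deg2rad(25);a=np.deg2rad(168.5)
u=np.array([np.cos(a)*np.cos(sl),np.sin(a)*np.cos(sl),np.sin(sl)]);y=np.array([-np.sin(a),np.cos(a),0]);n=np.cross(u,y)
d=(P.reshape(-1,3)-[.5583,-.3065,.058]); q=np.stack([d@u,d@y,d@n-.017],-1)*1000
show(q,"slot1 (z+17)")
E
python3 go.py .590 -.211 .0835 180 -25 168.5 4;python3 mom.py
```

```text
clock: 15.55
position: [0.6223, -0.2183, 0.1567]
tool_rot: [3.14, -0.435, 2.94]
force: [0.3, -0.0, -2.7]
grip_width: 0.0295
held -90 90 y [-4. 17.] z [-4.  6. 26.] x -78.0 -60.0
held -60 149 y [ 4. 16.] z [-4.  9. 26.] x -60.0 -30.0
held -30 112 y [-17.  22.] z [-19.   4.  28.] x -30.0 -1.0
held 0 296 y [-20.  23.] z [-23.  -2.  25.] x 0.0 30.0
held 30 207 y [-6. 16.] z [-4.  5. 27.] x 30.0 60.0
held 60 247 y [-10.  16.] z [-4.  8. 26.] x 60.0 84.0
slot1 (z+17) -90 42 y [-24.  -6.] z [-13.  -6.   2.] x -90.0 -60.0
slot1 (z+17) -60 68 y [-20. -11.] z [-20.  -8.   0.] x -59.0 -30.0
slot1 (z+17) -30 58 y [-16. -11.] z [-14.  -6.   1.] x -30.0 -1.0
slot1 (z+17) 0 123 y [-16.   7.] z [-13.   3.  17.] x 1.0 30.0
slot1 (z+17) 30 178 y [-16.   8.] z [-12.  10.  18.] x 30.0 60.0
slot1 (z+17) 60 211 y [-16.  10.] z [-18.   3.  17.] x 60.0 83.0
pos [ 0.6226 -0.2183  0.1573] rpy [179.9 -24.9 168.5] q [ 0.57  1.   -0.71  1.14  0.5   1.62  1.27] t 15.6 w 0.0293
F [ 0.24 -0.18 -2.59] M [-0.115 -0.602 -0.001]
total mm [-0.8  0.4 81. ] | 81.0 rot [ 0.12  0.11 -0.02]
per row [-0.2  0.1 20.3] [ 0.03  0.03 -0.01]
15.6 Ftool [-1.34 -0.13  2.23] Mtool [-0.007 -0.613 -0.003] 0.02933033578282778
```

View pics/hov2.png

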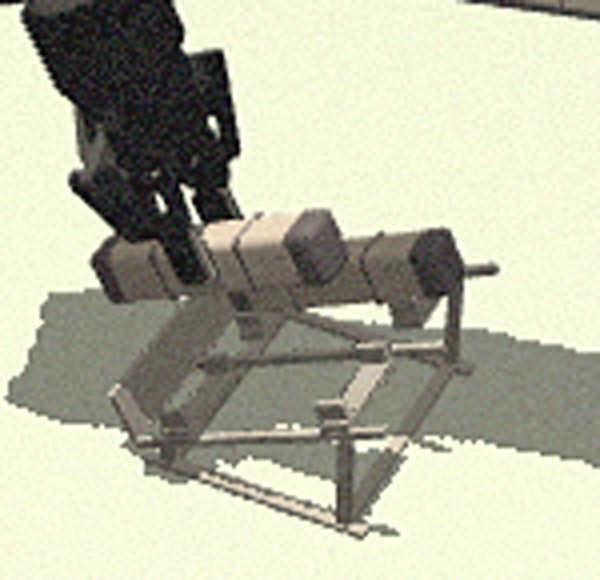

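```bash

python3 -m handwheel '[{"offset":[0,0,25],"rot":[0,0,0],"claw":-1},{"offset":[0,0,25],"rot":[0,0,0],"claw":-1},{"offset":[0,0,15],"rot":[0,0,0],"claw":-1},{"offset":[0,0,9],"rot":[0,0,0],"claw":-1},{"offset":[0,0,4],"rot":[0,0,0],"claw":-1},{"offset":[0,0,2],"rot":[0,0,0],"claw":-1},{"offset":[0,0,0],"rot":[0,0,0],"claw":-1},{"offset":[0,0,0],"rot":[0,0,0],"claw":-1}]' 38
python3 go.py .590 -.211 .0835 180 -25 168.5 4;python3 mom.py
python3 - <<'E'
from h import *
f=imaging.grab_frame("side"); cv2.imwrite("pics/in2.png",cv2.resize(cv2.convertScaleAbs(f["color"][20:165,190:340][...,::-1],alpha=2),None,fx=4,fy=4,interpolation=cv2.INTER_CUBIC))
E
```

```text
clock: 16.4
position: [0.5903, -0.2116, 0.0859]
tool_rot: [3.14, -0.433, 2.94]
force: [-0.8, -1.7, 6.3]
grip_width: 0.0289
pos [ 0.5903 -0.2116  0.0859] rpy [179.9 -24.8 168.5] q [ 0.6   1.03 -0.7   1.29  0.53  1.47  1.23] t 16.4 w 0.0289
F [-0.85 -1.67  6.33] M [-0.185  0.455  0.087]
total mm [-0.6  0.5  2.4] | 2.5 rot [ 0.1   0.18 -0.04]
per row [-0.2  0.1  0.6] [ 0.02  0.04 -0.01]
16.4 Ftool [ 3.11 -1.8  -5.54] Mtool [0.284 0.408 0.036] 0.0289272600245399
```

View pics/in2.png

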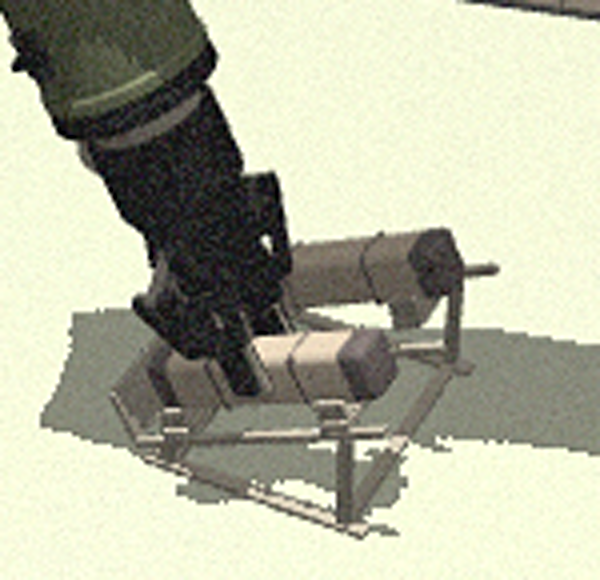

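Wand B is seated between the guides with light contact. Releasing.

```bash

python3 -m handwheel '[{"offset":[0,0,0],"rot":[0,0,0],"claw":0.4},{"offset":[0,0,0],"rot":[0,0,0],"claw":0.4},{"offset":[0,0,0],"rot":[0,0,0],"claw":0.4},{"offset":[0,0,0],"rot":[0,0,0],"claw":0.4},{"offset":[0,0,0],"rot":[0,0,0],"claw":0.6},{"offset":[0,0,-15],"rot":[0,0,0],"claw":0.6},{"offset":[0,0,-30],"rot":[0,0,0],"claw":1},{"offset":[0,0,-40],"rot":[0,0,0],"claw":1},{"offset":[0,0,-30],"rot":[0,0,0],"claw":1},{"offset":[0,0,-20],"rot":[0,0,0],"claw":1},{"offset":[0,0,0],"rot":[0,0,0],"claw":1},{"offset":[0,0,0],"rot":[0,0,0],"claw":1}]' 38
cat > chk.py <<'E'
from h import *
sl=np.deg2rad(25);a=np.deg2rad(168.5)
u=np.array([np.cos(a)*np.cos(sl),np.sin(a)*np.cos(sl),np.sin(sl)]);y=np.array([-np.sin(a),np.cos(a),0]);n=np.cross(u,y)
for c in("side","top"):
    f=imaging.grab_frame(c);P=pts(f).reshape(-1,3); save(f,"fin_"+c)
    if c=="side": cv2.imwrite("pics/out2.png",cv2.resize(cv2.convertScaleAbs(f["color"][20:165,190:340][...,::-1],alpha=2),None,fx=4,fy=4,interpolation=cv2.INTER_CUBIC))
    for nm,o in(("s1",[.5583,-.3065,.058]),("s2",[.5786,-.2086,.058])):
        d=P-o; q=np.stack([d@u,d@y,d@n],-1)*1000
        m=(abs(q[:,0])<88)&(abs(q[:,1])<20)&(q[:,2]>29)&(q[:,2]<42); q=q[m]
        if len(q)>20:
            k=np.polyfit(q[:,0],q[:,2],1); r=cv2.minAreaRect(q[:,:2].astype(np.float32))
            print(c,nm,len(q),"top z",np.median(q[:,2]).round(1),"slope deg",np.rad2deg(k[0]).round(2),"x",np.percentile(q[:,0],[1,99]).round(1),"y",np.percentile(q[:,1],[2,98]).round(1))
E
python3 chk.py; python3 mom.py
```

```text
clock: 17.65
position: [0.6454, -0.2227, 0.2074]
tool_rot: [3.14, -0.434, 2.941]
force: [0.0, 0.1, -0.5]
grip_width: 0.0856
side s1 387 top z 33.3 slope deg -0.15 x [-76.3  79.4] y [-15.6  12.7]
side s2 427 top z 33.1 slope deg -0.25 x [-73.6  82.4] y [-15.2  12.8]
top s1 930 top z 34.3 slope deg -0.17 x [-76.6  78.6] y [-13.  15.]
top s2 907 top z 34.0 slope deg -0.13 x [-75.2  80.4] y [-12.4  15.5]
17.75 Ftool [ 1.06 -0.54  0.18] Mtool [-0.023 -0.493  0.002] 0.0853454436661416
```

View pics/out2.png

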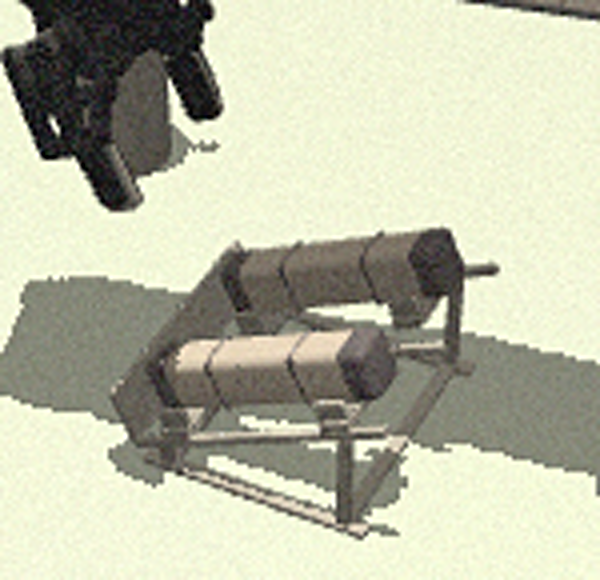

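View pics/fin_top.png

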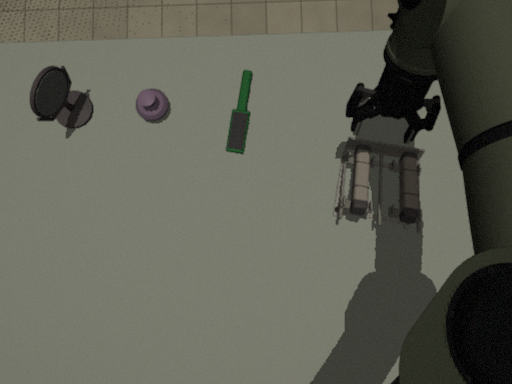

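```bash
python3 -c "
from workcell import bot;print(bot.job_done())"
```

```text
the job is handed in; nothing more can be done
None
```

Both wands are in the rack, one in each slot, with the heavy end low as far as the wrist readings show. I handed the job in at about 17.8 s of the 72 s; it reports no verdict.

- **First wand (nearer the rack):** lifted level, it read M_y of about −0.12 to −0.18 N m, so its heavy end was the far one. It went into slot_1 without a half turn.
- **Second wand:** lifted level, it read +0.15 N m, and the reading turned with the tool when I rotated it. Its heavy end was the near one, so I gave it a half turn before placing it in slot_2.

**Last checks:**
- **Position:** both wand tops are 33–34 mm above the slot floor, within 0.3° of the slope. The wands are centred within about 5 mm along the slot and 2 mm across it, by both cameras.
- **Clearance:** the gripper is open and clear above the rack, with wrist force near zero.
- **Not measured:** I had no direct reading of the load on the low saddles or of whether the wands were still.

**Disagreements:**
- **Tilted moment:** the moment readings with the tool tilted had the opposite sign to the level ones. The gripper's own weight and the sensor's distance from the wand roughly account for it, so I relied on the level readings.
- **Refused call:** one call with 13 rows was refused; nothing moved, and I sent it again with 12.
- **Grip contact:** closing the grip pressed on the table with 10–12 N each time, well under the limits.

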